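# Open the long spoon box on the crate stand

## Robot

A 6-joint arm with a two-finger parallel gripper is mounted at the origin on the work surface. World frame = base frame: x ahead of the robot, y to its left, z up, the work surface at z = 0. Lengths are in mm, angles in rad, forces in N, time in s.
With the tool pointing down it reaches from about 350 to 975 mm from the base axis. Payload 7.1 kg.
Tool frame: the origin (TCP) lies at the very end of the fingers, on their centre line; the grasp point (between the pads) lies 19 mm behind it; z points along the fingers, y is the line along which they close (so a half turn about z gives the same grasp; the last joint's range is limited). The gripper opens to 88 mm and grips with 3 to 60 N. Pads are 20 mm wide; open, the fingers measure 115 mm over their backs; the gripper's body (75 mm by 178 mm) begins 61 mm behind the grasp point.
Start: joints at [-1.314, 0.423, 1.63, -0, 1.089, -0.019], TCP at [170.216, -601.358, 222.675] pointing down, gripper open.
Joint ranges: [-3, 3], [-0.9, 2.11], [0.09, 2.58], [-1.31, 4.45], [0.11, 2.69], [-2.54, 2.54]. Speed limits (rad/s): [2.39, 2.39, 3.01, 3.14, 3.14, 3.14].

## Interface

Orientations are given as [roll, pitch, yaw] about the fixed x, y, z axes, in that order (R = Rz(yaw) Ry(pitch) Rx(roll)).
In Python, from station import robot gives the robot as it stands.
- The arm moves only by the tool jog_arm, never from a script. Its argument "plan" is a list of rows, each an object of numbers: "dx", "dy", "dz": the shift along the tool's x, y, z in units of 40 mm (1.0 is 40 mm); "wx", "wy", "wz": the turn, a rotation vector about the tool's x, y, z in rad; "grip": the closure, from -1 (fully open) to 1 (shut), so that 0 is half open. In form: [{"dx": .., "dy": .., "dz": .., "wx": .., "wy": .., "wz": .., "grip": ..}, ...]. A call has 1 to 20 rows; each row shifts and turns the commanded pose from where the row before left it, along the tool's axes as they then stand; what a row does not reach is not made up. A row lasts 1/12 s, in which the tool goes at most 41.7 mm and 7.16 degrees, less where a joint would pass 70% of its speed; a pose out of reach is approached as far as the arm can. A call is refused whole if a number of a shift passes 1 or a number of a turn 0.125, either way. A call with a gripper value outside its range is refused whole. The fingers move at their own pace and stop on an object; the grip force is fixed at half the most. Time passes only in rows, so rows that do not move let the fingers close. It gives the time, the measured TCP pose, the force, the opening and the grip force at its end, in the units of the state.
- robot.get_obs(): the state, without advancing time (a new reading comes with each control period).
- robot.grab_frame(name): name is "scene" or "side" or "wrist"; returns (picture, depth): 400x640x3 uint8, red, green, blue; 400x640 float32, mm along the optical axis (not along the pixel's ray), 0 where there is no reading.
- robot.calibration(name): a dict with "fx", "fy", "cx", "cy" (pixels), "k1" (the pictures are not rectified: a ray, as slopes to the right and down, at radius r is drawn at 1 + k1 r^2 times it, then the intrinsics apply), "extrinsics" (4x4, takes a point from camera to world coordinates). Camera axes: x right, y up, looking along -z (the intrinsics and any distortion apply to the point x, -y, -z); pixel columns grow to the right and rows downward; lengths in mm; the calibration is good to about 2 mm. A picture is of the moment at which its call begins: read the wrist's pose just before it. calibration takes no time and is no camera call; for the wrist camera it gives the pose at the moment of the call.
- robot.job_done(): hands the job in; it is judged then, once.
The state is a dict: "time_s": time; "joints": joint angles; "qvel": joint speeds; "tau": joint torques, N m; "tcp_pos": TCP position; "eef_rot": TCP orientation; "ft_force": force on the tool from outside, world axes, zero at the start; "torque": the same for the moment, N m; "grip_width": finger opening in mm; "grip_force": force on a finger pad.
Only numpy, scipy, OpenCV 4.12 (cv2) and the standard library are available. Lean on these libraries where they do the work, as an engineer would, in place of code of your own. Each camera call takes 0.05 s, during which the arm holds its last target. There are 200 camera calls.

## Task

Two plastic boxes with sliding covers stand on the crates. Open the longer one so that the cook can get at the spoons: hold its ribbed release tab down and, keeping it pressed, slide the cover fully open to its stop. Leave the shorter box shut.

Things in the scene. Friction and masses are not known exactly. Their poses are not given: they have to be found in the camera images.
- long_press (a point): Middle of the top face of the LONG box's release tab: a ribbed grey block, 50 mm along x, 68 mm along y, its top 10 mm above the cover, 170 mm above the table. It moves with the tab. x: level along the rails, the way the cover opens (away from the robot, up to 0.45 rad either side); z up. Ahead of it a ridge of the cover (near face at x = 27 mm, 70 wide, top 8 mm over the tab's) can be pushed.
- long_tab (a joint): How far that tab is pressed down, m: 0 up, 0.007 fully down; a spring, 1.5 N at first and 5 N when down. Two ears at its rear corners stand behind steel catches on the rails (42 to 60 mm to each side of the tab's middle, 4 to 11 mm behind it, tops 2 mm above the tab). Pressed less than 0.005 the cover locks after 3 mm of play; from 0.006 the ears pass below. Past 25 mm of slide it may be let up.
- long_cover (a joint): How far the LONG box's flat grey cover has slid open, m: 0 shut, 0.080 fully open at its stop; rubs with 2 N, stays where left. The box: white plastic, 240 mm long, 120 wide, cover's top 60 mm above the crates, fixed on upturned crates 100 mm high, to the left or right of the short box. The tab's middle is 50 mm from the box's middle, towards the robot.
- short_cover (a joint): The same for the SHORT box, a bystander to be left shut: 0 shut, 0.050 open. It looks alike, with the same tab, width and height, but is only 150 mm long; its tab is 20 mm from its middle.

How it is judged:
By the outcome, as a careful person would: the job done as asked, in the order asked, and still so for the second after the job is handed in, with the robot touching nothing.
It also fails if it takes over 32 s, if anything falls off the work surface, if the arm or the gripper's body presses on something with over 40 N, if the wrist force passes 120 N, or if a joint passes its speed limit or range.

## Working session

There is one attempt and no reset: what is moved stays moved. The work goes in short steps, Python scripts to look and compute and a tool call to move; the robot and the scene stay as the last step left them, time stands still between calls to the robot, and variables do not carry over. Pictures are saved under pics/ and viewed, at most 10 in all, crops included, and the job is handed in when it is done.

Besides the shell and the picture viewer there is one more tool, called in YAML: its name, and indented under it one key for each argument. jog_arm: Moves the arm, as the interface text tells. Its arguments: {"type":"object","properties":{"plan":{"type":"array"}},"required":["plan"]}

```bash
mkdir -p pics; cat > h.py <<'E'
import numpy as np, cv2
from station import robot
def world(cal,d,u,v):
    K=np.array([[cal['fx'],0,cal['cx']],[0,cal['fy'],cal['cy']],[0,0,1]])
    p=cv2.undistortPoints(np.array([[[u,v]]],float),K,np.array([cal['k1'],0,0,0.]))[0,0]
    return (np.array(cal['extrinsics'])@[p[0]*d,-p[1]*d,-d,1])[:3]
def cloud(cal,D):
    K=np.array([[cal['fx'],0,cal['cx']],[0,cal['fy'],cal['cy']],[0,0,1]])
    v,u=np.indices(D.shape)
    p=cv2.undistortPoints(np.stack([u,v],-1).reshape(-1,1,2).astype(float),K,np.array([cal['k1'],0,0,0.]))[:,0]
    d=D.reshape(-1)
    P=np.c_[p[:,0]*d,-p[:,1]*d,-d,np.ones(len(d))]@np.array(cal['extrinsics']).T
    return P[:,:3].reshape(D.shape+(3,))
E
python3 - <<'E'
from h import *
for n in ('scene','side'):
    c=robot.calibration(n); im,d=robot.grab_frame(n)
    np.savez(n+'.npz',im=im,d=d); cv2.imwrite(f'pics/{n}0.png',im[...,::-1])
    print(n,np.array(c['extrinsics']).round(2).tolist(),c['fx'])
o=robot.get_obs();print(o['eef_rot'],o['time_s'],o['ft_force'])
E
```

```text
scene [[-0.63, -0.59, 0.5, 927.66], [0.78, -0.47, 0.41, 272.87], [-0.01, 0.65, 0.76, 719.37], [0.0, 0.0, 0.0, 1.0]] 432.17140555877575
side [[0.99, 0.1, -0.13, 466.15], [-0.16, 0.55, -0.82, -694.13], [-0.01, 0.83, 0.56, 675.62], [0.0, 0.0, 0.0, 1.0]] 491.4696878867043
[-3.14027228e+00 -1.86578296e-05  2.75833247e-01] 0.1 [ 0.68456433 -0.01160666 -0.7395949 ]
```

View pics/scene0.png

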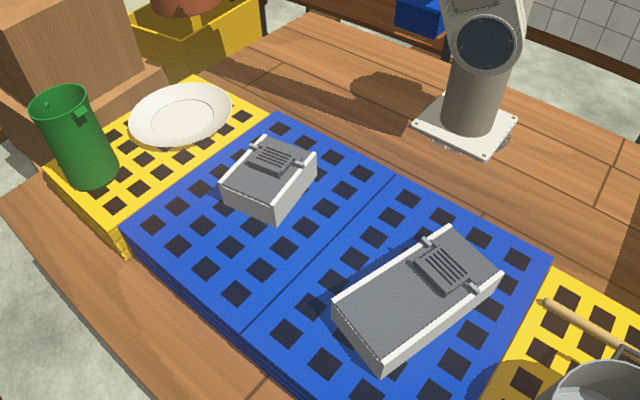

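The long box is at about pixel (415,300) in the scene view, with its tab at (440,268). The short box is at (268,180).

```bash
python3 - <<'E'
from h import *
c=robot.calibration('scene'); f=np.load('scene.npz'); P=cloud(c,f['d']); 
for (u,v) in [(440,268),(380,310),(268,158),(245,185)]: print(u,v,P[v,u].round(1))
B=P[215:380,320:515].reshape(-1,3)
m=(B[:,2]>153)&(B[:,2]<185); Q=B[m]
print(len(Q),cv2.minAreaRect(Q[:,:2].astype(np.float32)), np.histogram(Q[:,2],16))
T=Q[Q[:,2]>166]; print(len(T),T.mean(0),cv2.minAreaRect(T[:,:2].astype(np.float32)))
im=f['im'][210:385,320:520,::-1]; cv2.imwrite('pics/c1.png',cv2.resize(im,None,fx=4*.85,fy=4*.85,interpolation=cv2.INTER_CUBIC))
E
```

```text
440 268 [555.2 189.8 169.4]
380 310 [662.8 155.4 159.1]
268 158 [ 543.5 -175.2  171.1]
245 185 [ 611.2 -168.9  159.3]
11847 ((594.2127685546875, 180.95530700683594), (122.17741394042969, 242.25941467285156), 73.81078338623047) (array([  90,   91, 1253, 4926, 2759,  663,   93,   79,  330,  868,  340,
         54,   37,  113,  137,   14]), array([153.03796257, 154.73783348, 156.4377044 , 158.13757531,
       159.83744622, 161.53731713, 163.23718805, 164.93705896,
       166.63692987, 168.33680079, 170.0366717 , 171.73654261,
       173.43641353, 175.13628444, 176.83615535, 178.53602626,
       180.23589718]))
1929 [552.50221931 194.73602115 170.38297802] ((552.2960815429688, 193.37017822265625), (121.3800048828125, 64.82286071777344), 73.18993377685547)
```

View pics/c1.png

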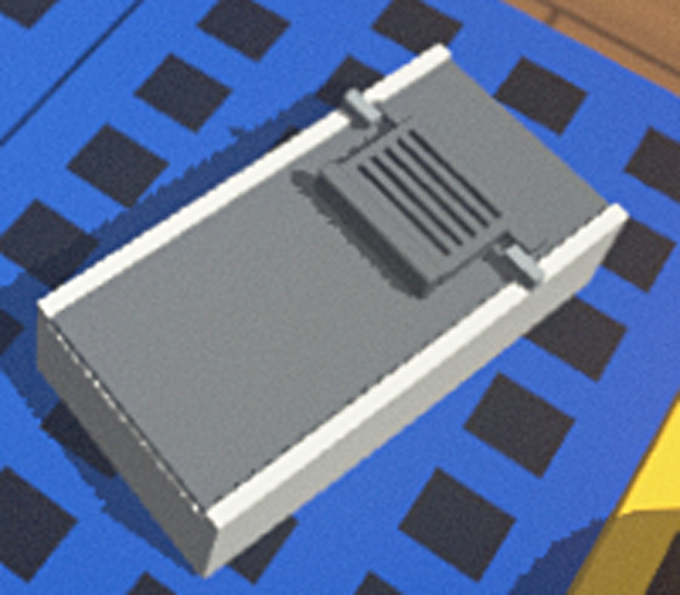

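Fitting the long box gives its middle at (594,181) with the rail direction about −0.283 rad, which puts the tab middle near (546,195). I'll close the fingers, align tool x with the rails and travel over.

jog_arm:
  plan:
    - {"wz": 0.112,"dz": -0.15,"grip": 1}
    - {"wz": 0.112,"dz": -0.15,"grip": 1}
    - {"wz": 0.112,"dz": -0.15,"grip": 1}
    - {"wz": 0.112,"dz": -0.15,"grip": 1}
    - {"wz": 0.112,"dz": -0.15,"grip": 1}
    - {"dx": 0.17,"dy": -0.98,"grip": 1}
    - {"dx": 0.17,"dy": -0.98,"grip": 1}
    - {"dx": 0.17,"dy": -0.98,"grip": 1}
    - {"dx": 0.17,"dy": -0.98,"grip": 1}
    - {"dx": 0.17,"dy": -0.98,"grip": 1}
    - {"dx": 0.17,"dy": -0.98,"grip": 1}
    - {"dx": 0.17,"dy": -0.98,"grip": 1}
    - {"dx": 0.17,"dy": -0.98,"grip": 1}
    - {"dx": 0.17,"dy": -0.98,"grip": 1}
    - {"dx": 0.17,"dy": -0.98,"grip": 1}
    - {"dx": 0.17,"dy": -0.98,"grip": 1}
    - {"dx": 0.17,"dy": -0.98,"grip": 1}
    - {"dx": 0.17,"dy": -0.98,"grip": 1}
    - {"dx": 0.17,"dy": -0.98,"grip": 1}

```text
schema error: expected keys dx, dy, dz, wx, wy, wz, grip
```

jog_arm:
  plan:
    - {"dx": 0,"dy": 0,"dz": -0.15,"wx": 0,"wy": 0,"wz": 0.112,"grip": 1}
    - {"dx": 0,"dy": 0,"dz": -0.15,"wx": 0,"wy": 0,"wz": 0.112,"grip": 1}
    - {"dx": 0,"dy": 0,"dz": -0.15,"wx": 0,"wy": 0,"wz": 0.112,"grip": 1}
    - {"dx": 0,"dy": 0,"dz": -0.15,"wx": 0,"wy": 0,"wz": 0.112,"grip": 1}
    - {"dx": 0,"dy": 0,"dz": -0.15,"wx": 0,"wy": 0,"wz": 0.112,"grip": 1}
    - {"dx": 0.17,"dy": -0.98,"dz": 0,"wx": 0,"wy": 0,"wz": 0,"grip": 1}
    - {"dx": 0.17,"dy": -0.98,"dz": 0,"wx": 0,"wy": 0,"wz": 0,"grip": 1}
    - {"dx": 0.17,"dy": -0.98,"dz": 0,"wx": 0,"wy": 0,"wz": 0,"grip": 1}
    - {"dx": 0.17,"dy": -0.98,"dz": 0,"wx": 0,"wy": 0,"wz": 0,"grip": 1}
    - {"dx": 0.17,"dy": -0.98,"dz": 0,"wx": 0,"wy": 0,"wz": 0,"grip": 1}
    - {"dx": 0.17,"dy": -0.98,"dz": 0,"wx": 0,"wy": 0,"wz": 0,"grip": 1}
    - {"dx": 0.17,"dy": -0.98,"dz": 0,"wx": 0,"wy": 0,"wz": 0,"grip": 1}
    - {"dx": 0.17,"dy": -0.98,"dz": 0,"wx": 0,"wy": 0,"wz": 0,"grip": 1}
    - {"dx": 0.17,"dy": -0.98,"dz": 0,"wx": 0,"wy": 0,"wz": 0,"grip": 1}
    - {"dx": 0.17,"dy": -0.98,"dz": 0,"wx": 0,"wy": 0,"wz": 0,"grip": 1}
    - {"dx": 0.17,"dy": -0.98,"dz": 0,"wx": 0,"wy": 0,"wz": 0,"grip": 1}
    - {"dx": 0.17,"dy": -0.98,"dz": 0,"wx": 0,"wy": 0,"wz": 0,"grip": 1}
    - {"dx": 0.17,"dy": -0.98,"dz": 0,"wx": 0,"wy": 0,"wz": 0,"grip": 1}
    - {"dx": 0.17,"dy": -0.98,"dz": 0,"wx": 0,"wy": 0,"wz": 0,"grip": 1}

```text
time_s: 1.68
tcp_pos: [415.7, -99.3, 252.7]
eef_rot: [3.142, -0.0, -0.284]
ft_force: [0.7, -0.8, -0.0]
grip_width: 0.4
grip_force: 0.0
```

jog_arm:
  plan:
    - {"dx": 0.17,"dy": -0.98,"dz": 0,"wx": 0,"wy": 0,"wz": 0,"grip": 1}
    - {"dx": 0.17,"dy": -0.98,"dz": 0,"wx": 0,"wy": 0,"wz": 0,"grip": 1}
    - {"dx": 0.17,"dy": -0.98,"dz": 0,"wx": 0,"wy": 0,"wz": 0,"grip": 1}
    - {"dx": 0.17,"dy": -0.98,"dz": 0,"wx": 0,"wy": 0,"wz": 0,"grip": 1}
    - {"dx": 0.17,"dy": -0.98,"dz": 0,"wx": 0,"wy": 0,"wz": 0,"grip": 1}
    - {"dx": 0.17,"dy": -0.98,"dz": 0,"wx": 0,"wy": 0,"wz": 0,"grip": 1}
    - {"dx": 0.17,"dy": -0.98,"dz": 0,"wx": 0,"wy": 0,"wz": 0,"grip": 1}
    - {"dx": 0.17,"dy": -0.98,"dz": 0,"wx": 0,"wy": 0,"wz": 0,"grip": 1}
    - {"dx": 0,"dy": 0,"dz": 0,"wx": 0,"wy": 0,"wz": 0,"grip": 1}
    - {"dx": 0,"dy": 0,"dz": 0,"wx": 0,"wy": 0,"wz": 0,"grip": 1}

```text
time_s: 2.52
tcp_pos: [555.7, 186.2, 251.8]
eef_rot: [3.141, 0.001, -0.281]
ft_force: [0.3, -0.4, 0.0]
grip_width: 0.3
grip_force: 0.0
```

```bash
python3 - <<'E'
from h import *
o=robot.get_obs(); print(o['tcp_pos'],o['ft_force'],np.round(o['joints'],2))
c=robot.calibration('wrist'); im,d=robot.grab_frame('wrist'); P=cloud(c,d); np.savez('w.npz',P=P,im=im)
cv2.imwrite('pics/w1.png',im[...,::-1])
ax=np.array([np.cos(-.283),np.sin(-.283)])
t=np.array([546.2,194.9]); R=np.array([ax,[-ax[1],ax[0]]])
L=(P[...,:2]-t)@R.T
for lo,hi in((167.5,172.5),(175.5,181),(157,162)):
    m=(P[...,2]>lo)&(P[...,2]<hi)&(abs(L[...,1])<70)&(abs(L[...,0])<180)&(d>0)
    q=L[m]; print(lo,len(q), len(q) and np.percentile(q,[1,5,50,95,99],axis=0).round(1).tolist(), len(q) and np.median(P[...,2][m]))
E
```

```text
[555.69130264 186.21102084 251.84360495] [ 0.27613964 -0.42958287  0.02579925] [ 0.3   0.33  1.69 -0.    1.12  2.16]
167.5 5620 [[-25.8, -55.8], [-23.4, -43.6], [0.4, 1.9], [22.8, 42.0], [35.6, 54.4]] 169.87332991275895
175.5 1286 [[25.9, -34.8], [26.3, -31.9], [30.9, -1.1], [35.3, 29.7], [35.7, 32.6]] 177.47057915619337
157 31844 [[-40.1, -59.4], [-17.2, -53.4], [89.8, 0.1], [150.0, 52.6], [155.0, 57.8]] 159.75688528233854
```

View pics/w1.png

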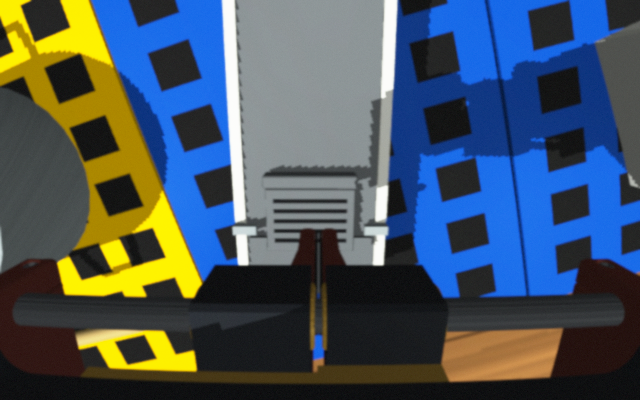

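The estimate holds: the wrist view shows the tab at about (310,215) and the ridge at (310,182), with local offsets of about 1 mm. I'll centre and lower.

jog_arm:
  plan:
    - {"dx": 0,"dy": -0.12,"dz": 0.6,"wx": 0,"wy": 0,"wz": 0,"grip": 1}
    - {"dx": 0,"dy": 0,"dz": 0.6,"wx": 0,"wy": 0,"wz": 0,"grip": 1}
    - {"dx": 0,"dy": 0,"dz": 0.5,"wx": 0,"wy": 0,"wz": 0,"grip": 1}
    - {"dx": 0,"dy": 0,"dz": 0.2,"wx": 0,"wy": 0,"wz": 0,"grip": 1}
    - {"dx": 0,"dy": 0,"dz": 0.05,"wx": 0,"wy": 0,"wz": 0,"grip": 1}
    - {"dx": 0,"dy": 0,"dz": 0,"wx": 0,"wy": 0,"wz": 0,"grip": 1}
    - {"dx": 0,"dy": 0,"dz": 0,"wx": 0,"wy": 0,"wz": 0,"grip": 1}

```text
time_s: 3.15
tcp_pos: [557.6, 188.8, 175.8]
eef_rot: [-3.141, -0.001, -0.285]
ft_force: [0.0, 0.3, -0.1]
grip_width: 0.4
grip_force: 0.0
```

jog_arm:
  plan:
    - {"dx": 0,"dy": 0,"dz": 0.05,"wx": 0,"wy": 0,"wz": 0,"grip": 1}
    - {"dx": 0,"dy": 0,"dz": 0.05,"wx": 0,"wy": 0,"wz": 0,"grip": 1}
    - {"dx": 0,"dy": 0,"dz": 0.04,"wx": 0,"wy": 0,"wz": 0,"grip": 1}
    - {"dx": 0,"dy": 0,"dz": 0,"wx": 0,"wy": 0,"wz": 0,"grip": 1}
    - {"dx": 0,"dy": 0,"dz": 0,"wx": 0,"wy": 0,"wz": 0,"grip": 1}

```text
time_s: 3.57
tcp_pos: [557.4, 189.2, 169.5]
eef_rot: [-3.141, -0.001, -0.284]
ft_force: [-0.0, 0.5, 1.8]
grip_width: 0.3
grip_force: 0.8
```

jog_arm:
  plan:
    - {"dx": 0,"dy": 0,"dz": 0.05,"wx": 0,"wy": 0,"wz": 0,"grip": 1}
    - {"dx": 0,"dy": 0,"dz": 0.05,"wx": 0,"wy": 0,"wz": 0,"grip": 1}
    - {"dx": 0,"dy": 0,"dz": 0.05,"wx": 0,"wy": 0,"wz": 0,"grip": 1}
    - {"dx": 0,"dy": 0,"dz": 0.04,"wx": 0,"wy": 0,"wz": 0,"grip": 1}
    - {"dx": 0,"dy": 0,"dz": 0,"wx": 0,"wy": 0,"wz": 0,"grip": 1}
    - {"dx": 0,"dy": 0,"dz": 0,"wx": 0,"wy": 0,"wz": 0,"grip": 1}

```text
time_s: 4.07
tcp_pos: [557.9, 189.2, 163.0]
eef_rot: [-3.141, -0.002, -0.284]
ft_force: [-2.3, -2.0, 14.4]
grip_width: 0.6
grip_force: 7.1
```

The tab is bottomed at 14 N. Sliding along the rails.

jog_arm:
  plan:
    - {"dx": 0.05,"dy": 0,"dz": 0,"wx": 0,"wy": 0,"wz": 0,"grip": 1}
    - {"dx": 0.08,"dy": 0,"dz": 0,"wx": 0,"wy": 0,"wz": 0,"grip": 1}
    - {"dx": 0.08,"dy": 0,"dz": 0,"wx": 0,"wy": 0,"wz": 0,"grip": 1}
    - {"dx": 0.08,"dy": 0,"dz": 0,"wx": 0,"wy": 0,"wz": 0,"grip": 1}
    - {"dx": 0.08,"dy": 0,"dz": 0,"wx": 0,"wy": 0,"wz": 0,"grip": 1}
    - {"dx": 0.08,"dy": 0,"dz": 0,"wx": 0,"wy": 0,"wz": 0,"grip": 1}

```text
time_s: 4.57
tcp_pos: [574.9, 184.2, 163.0]
eef_rot: [-3.141, -0.001, -0.284]
ft_force: [-3.2, -1.3, 14.2]
grip_width: 0.7
grip_force: 7.2
```

jog_arm:
  plan:
    - {"dx": 0.1,"dy": 0,"dz": 0,"wx": 0,"wy": 0,"wz": 0,"grip": 1}
    - {"dx": 0.1,"dy": 0,"dz": 0,"wx": 0,"wy": 0,"wz": 0,"grip": 1}
    - {"dx": 0.1,"dy": 0,"dz": 0,"wx": 0,"wy": 0,"wz": 0,"grip": 1}
    - {"dx": 0.1,"dy": 0,"dz": 0,"wx": 0,"wy": 0,"wz": 0,"grip": 1}
    - {"dx": 0.1,"dy": 0,"dz": 0,"wx": 0,"wy": 0,"wz": 0,"grip": 1}
    - {"dx": 0.1,"dy": 0,"dz": 0,"wx": 0,"wy": 0,"wz": 0,"grip": 1}
    - {"dx": 0.1,"dy": 0,"dz": 0,"wx": 0,"wy": 0,"wz": 0,"grip": 1}
    - {"dx": 0.1,"dy": 0,"dz": 0,"wx": 0,"wy": 0,"wz": 0,"grip": 1}
    - {"dx": 0.1,"dy": 0,"dz": 0,"wx": 0,"wy": 0,"wz": 0,"grip": 1}
    - {"dx": 0.1,"dy": 0,"dz": 0,"wx": 0,"wy": 0,"wz": 0,"grip": 1}
    - {"dx": 0.1,"dy": 0,"dz": 0,"wx": 0,"wy": 0,"wz": 0,"grip": 1}
    - {"dx": 0.1,"dy": 0,"dz": 0,"wx": 0,"wy": 0,"wz": 0,"grip": 1}
    - {"dx": 0.1,"dy": 0,"dz": 0,"wx": 0,"wy": 0,"wz": 0,"grip": 1}
    - {"dx": 0.1,"dy": 0,"dz": 0,"wx": 0,"wy": 0,"wz": 0,"grip": 1}
    - {"dx": 0,"dy": 0,"dz": 0,"wx": 0,"wy": 0,"wz": 0,"grip": 1}

```text
time_s: 5.82
tcp_pos: [629.4, 168.3, 163.1]
eef_rot: [-3.141, -0.002, -0.284]
ft_force: [-0.8, -1.9, 13.7]
grip_width: 0.2
grip_force: 6.3
```

jog_arm:
  plan:
    - {"dx": 0.05,"dy": 0,"dz": 0,"wx": 0,"wy": 0,"wz": 0,"grip": 1}
    - {"dx": 0.05,"dy": 0,"dz": 0,"wx": 0,"wy": 0,"wz": 0,"grip": 1}
    - {"dx": 0.05,"dy": 0,"dz": 0,"wx": 0,"wy": 0,"wz": 0,"grip": 1}
    - {"dx": 0.05,"dy": 0,"dz": 0,"wx": 0,"wy": 0,"wz": 0,"grip": 1}
    - {"dx": 0,"dy": 0,"dz": 0,"wx": 0,"wy": 0,"wz": 0,"grip": 1}
    - {"dx": 0,"dy": 0,"dz": 0,"wx": 0,"wy": 0,"wz": 0,"grip": 1}

```text
time_s: 6.32
tcp_pos: [634.5, 166.8, 162.9]
eef_rot: [-3.141, 0.002, -0.284]
ft_force: [-8.1, 1.0, 17.6]
grip_width: 0.5
grip_force: 8.5
```

jog_arm:
  plan:
    - {"dx": 0.05,"dy": 0,"dz": 0,"wx": 0,"wy": 0,"wz": 0,"grip": 1}
    - {"dx": 0.05,"dy": 0,"dz": 0,"wx": 0,"wy": 0,"wz": 0,"grip": 1}
    - {"dx": 0,"dy": 0,"dz": 0,"wx": 0,"wy": 0,"wz": 0,"grip": 1}
    - {"dx": 0,"dy": 0,"dz": 0,"wx": 0,"wy": 0,"wz": 0,"grip": 1}

```text
time_s: 6.65
tcp_pos: [635.9, 166.4, 162.8]
eef_rot: [3.141, 0.007, -0.284]
ft_force: [-16.3, 3.6, 22.1]
grip_width: 0.4
grip_force: 13.9
```

Pushing force rises with almost no motion, so the cover is at its stop. Lifting straight up.

jog_arm:
  plan:
    - {"dx": 0,"dy": 0,"dz": -0.2,"wx": 0,"wy": 0,"wz": 0,"grip": 1}
    - {"dx": 0,"dy": 0,"dz": -0.4,"wx": 0,"wy": 0,"wz": 0,"grip": 1}
    - {"dx": -0.2,"dy": 0,"dz": -0.8,"wx": 0,"wy": 0,"wz": 0,"grip": 1}
    - {"dx": -0.5,"dy": 0,"dz": -0.8,"wx": 0,"wy": 0,"wz": 0,"grip": 1}
    - {"dx": -0.5,"dy": 0,"dz": -0.8,"wx": 0,"wy": 0,"wz": 0,"grip": 1}
    - {"dx": -0.5,"dy": 0,"dz": -0.5,"wx": 0,"wy": 0,"wz": 0,"grip": 1}
    - {"dx": 0,"dy": 0,"dz": 0,"wx": 0,"wy": 0,"wz": 0,"grip": 1}
    - {"dx": 0,"dy": 0,"dz": 0,"wx": 0,"wy": 0,"wz": 0,"grip": 1}

```text
time_s: 7.32
tcp_pos: [574.1, 184.5, 302.2]
eef_rot: [-3.141, -0.002, -0.283]
ft_force: [-0.3, 0.3, -0.7]
grip_width: 0.5
grip_force: 0.0
```

```bash
python3 - <<'E'
from h import *
print(robot.get_obs()['tcp_pos'])
c=robot.calibration('wrist'); im,d=robot.grab_frame('wrist'); P=cloud(c,d)
ax=np.array([np.cos(-.283),np.sin(-.283)])
t=np.array([546.2,194.9]); R=np.array([ax,[-ax[1],ax[0]]])
L=(P[...,:2]-t)@R.T
m=(P[...,2]>175.5)&(P[...,2]<181)&(abs(L[...,1])<30)&(L[...,0]>60)&(L[...,0]<150)&(d>0)
q=L[m]; print(len(q), np.percentile(q,[1,5,50,95,99],axis=0).round(1).tolist())
im,_=robot.grab_frame('scene'); cv2.imwrite('pics/s2.png',im[...,::-1])
E
```

```text
[574.06156357 184.48058144 302.20174095]
906 [[105.7, -29.2], [105.7, -26.8], [110.5, -0.4], [115.3, 26.8], [115.4, 29.2]]
```

View pics/s2.png

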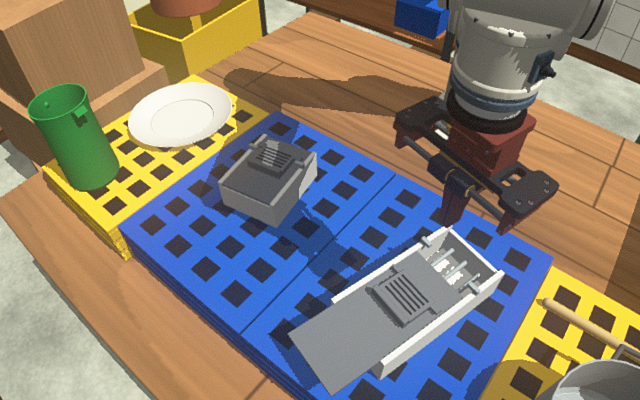

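The ridge moved from 30.9 to 110.5 mm, about 80 mm, so the long cover is fully open. The scene view shows the spoons exposed near (455,265), the short box at (268,180) still shut, and the arm clear.

```bash
python3 -c "
from station import robot
print(robot.job_done())"
```

```text
the job is handed in; nothing more can be done
None
```

The long box's cover is open to its stop (about 80 mm by the wrist camera) with the tab kept pressed throughout, the short box is still shut, and the job was handed in after about 7.5 s with the arm clear.

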